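# Put the mixed-up seasoning shakers back on their own saucers

### The job

Someone put the seasoning shakers back in the wrong places. Stand each of the four shakers upright, flat on the floor of the saucer that has the colour of its lid; two saucers are occupied by the wrong shaker, so free them first. Keep the shakers from tipping over, and leave the spice jar and the sauce cup where they stand. Mind the tall slicer on the left of the table.

Things in the scene. Friction and masses are not known exactly. Their poses are not given: they have to be found in the camera images.
- shaker_red: Stainless seasoning shaker with a red plastic lid, loose, about 0.12 to 0.24 kg, upright and round: steel body 46 mm in diameter from the underside to 50 mm up, knurled lid 51 mm in diameter from 50 to 64 mm, domed top with sprinkle holes at 75 mm. Origin: centre of the underside; z up along its axis. At the start it stands in the yellow saucer.
- shaker_yellow: Stainless seasoning shaker with a yellow plastic lid, loose, about 0.12 to 0.24 kg, upright and round: steel body 46 mm in diameter from the underside to 50 mm up, knurled lid 51 mm in diameter from 50 to 64 mm, domed top with sprinkle holes at 75 mm. Origin: centre of the underside; z up along its axis. At the start it stands in the green saucer.
- shaker_green: Stainless seasoning shaker with a green plastic lid, loose, about 0.12 to 0.24 kg, upright and round: steel body 46 mm in diameter from the underside to 50 mm up, knurled lid 51 mm in diameter from 50 to 64 mm, domed top with sprinkle holes at 75 mm. Origin: centre of the underside; z up along its axis. At the start it stands on the table.
- shaker_blue: Stainless seasoning shaker with a blue plastic lid, loose, about 0.12 to 0.24 kg, upright and round: steel body 46 mm in diameter from the underside to 50 mm up, knurled lid 51 mm in diameter from 50 to 64 mm, domed top with sprinkle holes at 75 mm. Origin: centre of the underside; z up along its axis. At the start it stands on the table.
- saucer_red: Round drip saucer of red plastic, fixed to the table: 76 mm across, flat inner floor 4 mm above the table, surrounded by a 4 mm thick lip whose rim is 10 mm above the table; inside the lip it is about 67 mm wide. Origin: centre of the underside, at table height; z up.
- saucer_yellow: Round drip saucer of yellow plastic, fixed to the table: 76 mm across, flat inner floor 4 mm above the table, surrounded by a 4 mm thick lip whose rim is 10 mm above the table; inside the lip it is about 67 mm wide. Origin: centre of the underside, at table height; z up.
- saucer_green: Round drip saucer of green plastic, fixed to the table: 76 mm across, flat inner floor 4 mm above the table, surrounded by a 4 mm thick lip whose rim is 10 mm above the table; inside the lip it is about 67 mm wide. Origin: centre of the underside, at table height; z up.
- saucer_blue: Round drip saucer of blue plastic, fixed to the table: 76 mm across, flat inner floor 4 mm above the table, surrounded by a 4 mm thick lip whose rim is 10 mm above the table; inside the lip it is about 67 mm wide. Origin: centre of the underside, at table height; z up.
- spice_jar: Spice jar of clear glass with green contents and a white cap, 47 mm in diameter, 98 mm tall, loose; not a shaker, stays where it is. Origin: centre of the underside; z up.
- sauce_cup: Empty stainless sauce cup, 65 mm across the rim, 37 mm tall, loose; stays where it is. Origin: centre of the underside; z up.

How it is judged:
By the outcome, as a careful person would: the job done as asked, in the order asked, and still so for the second after the job is handed in, with the robot touching nothing.
It also fails if it takes over 96 s, if anything falls off the work surface, if the arm or the gripper's body presses on something with over 40 N, if the wrist force passes 120 N, or if a joint passes its speed limit or range.

### The arm

A 6-joint arm with a two-finger parallel gripper is mounted at the origin on a cart in front of the work surface, level with it; the furniture and walls round the work are solid. World frame = base frame: x ahead of the robot, y to its left, z up, the work surface at z = 0. Lengths are in m, angles in rad, forces in N, time in s.
With the tool pointing down it reaches from about 0.4 to 0.825 m from the base axis. Payload 7 kg.
Tool frame: the origin (TCP) lies at the very end of the fingers, on their centre line; the grasp point (between the pads) lies 19 mm behind it; z points along the fingers, y is the line along which they close (so a half turn about z gives the same grasp; the last joint's range is limited). The gripper opens to 88 mm and grips with 3 to 60 N. Pads are 19 mm wide; open, the fingers measure 130 mm over their backs; the gripper's body (78 mm by 193 mm) begins 47 mm behind the grasp point.
Start: joints at [-0.892, 0.359, 0.012, 0, -1.224, -0.288], TCP at [0.257, -0.624, 0.227] pointing down, gripper open.
Joint ranges: [-3.07, 3.07], [-1.43, 2.12], [-1.02, 1.25], [-3.03, 1.67], [-3.05, -0], [-3.03, 3.03]. Speed limits (rad/s): [2.39, 2.39, 3.01, 3.14, 3.14, 3.14].

### API

Orientations are given as [roll, pitch, yaw] about the fixed x, y, z axes, in that order (R = Rz(yaw) Ry(pitch) Rx(roll)).
In Python, from station import arm, vision gives the robot as it stands. The module is installed in compiled form; this text tells all that it offers.
- The arm moves only by the tool jog_arm, never from a script. Its argument "steps" is a list that holds one entry, the list of rows, each a list of 7 numbers: the closure in counts, from 0 (fully open) to 255 (shut), then the shift along the tool's x, y, z scaled (see below), then the turn, a rotation vector about the tool's x, y, z scaled (see below). In form: [[[grip, dx, dy, dz, rx, ry, rz], ...]]. A call has 1 to 8 rows; each row is the pose to reach, as a shift and turn from the pose commanded when the call began, along the tool's axes at that moment; what a row does not reach only later rows make up. The controller multiplies each number of a shift by 250 mm and each number of a turn by 45 degrees. A row lasts 1/10 s, in which the tool goes at most 50 mm and 8.59 degrees, less where a joint would pass 70% of its speed; a pose out of reach is approached as far as the arm can. A call with a number of a shift or a turn outside -1 to 1 is refused whole. A call with a gripper value outside its range is refused whole. The fingers move at their own pace and stop on an object; "newtons" is the grip in N (left out, the last holds). Time passes only in rows, so rows that repeat a pose let the fingers close. It gives the time, the measured TCP pose, the force, the opening and the grip force at its end, in the units of the state.
- arm.get_state(): the state, without advancing time (a new reading comes with each control period).
- vision.grab_frame(name): name is "scene" or "top" or "wrist"; returns a dict with "color" (400x640x3 uint8, red, green, blue), "vfov" (degrees; the focal length in pixels is half the picture's height over the tangent of half this angle, whatever the lens; pixels are square), "cx", "cy" (the principal point, pixels), "extrinsics" (4x4, takes a point from world to camera coordinates). Camera axes: x right, y down, z forward; pixel columns grow to the right and rows downward; lengths in m; the calibration is good to about 2 mm. A picture is of the moment at which its call begins. There is no depth.
- arm.job_done(): hands the job in; it is judged then, once.
The state is a dict: "t": time; "q": joint angles; "qd": joint speeds; "joint_efforts": joint torques, N m; "eef_pos": TCP position; "ee_rot": TCP orientation; "force": force on the tool from outside, world axes, zero at the start; "moment": the same for the moment, N m; "width": finger opening in m; "gripper_force": force on a finger pad.
Only numpy, scipy, OpenCV 4.12 (cv2) and the standard library are available. Lean on these libraries where they do the work, as an engineer would, in place of code of your own. Each camera call takes 0.05 s, during which the arm holds its last target. There are 200 camera calls.

## Working session

There is one attempt and no reset: what is moved stays moved. The work goes in short steps, Python scripts to look and compute and a tool call to move; the robot and the scene stay as the last step left them, time stands still between calls to the robot, and variables do not carry over. Pictures are saved under pics/ and viewed, at most 14 in all, crops included, and the job is handed in when it is done.

Besides the shell and the picture viewer there is one more tool, called after "Call:" as name(argument=value, ...), one argument or row to a line, values as JSON. jog_arm: Moves the arm, as the interface text tells. Its arguments: {"type":"object","properties":{"steps":{"type":"array","items":{"type":"array","items":{"type":"array","items":{"type":"number"}}}},"newtons":{"type":"number"}},"required":["steps"]}

```bash
mkdir -p pics; python3 - <<'E'
from station import arm, vision
import cv2,json,numpy as np
print(arm.get_state())
for n in("scene","top"):
    f=vision.grab_frame(n); cv2.imwrite(f"pics/{n}0.png",f["color"][:,:,::-1])
    print(n,f["vfov"],f["cx"],f["cy"],np.round(f["extrinsics"],4).tolist())
    json.dump({k:(np.array(v).tolist()) for k,v in f.items() if k!="color"},open(n+".json","w"))
E
```

```text
{'t': 0.0, 'q': array([-8.91888565e-01,  3.59357376e-01,  1.10714493e-02, -3.48271028e-04,
       -1.22411093e+00, -2.88071699e-01]), 'qd': array([-4.32767284e-04, -4.50244830e-05,  1.13004538e-03,  1.57003213e-03,
       -1.09782513e-03, -1.14811218e-03]), 'joint_efforts': array([-3.52452393e-03, -5.82719135e+01,  2.93039149e+01,  6.99730396e+00,
        6.58247009e-03, -1.91410527e-04]), 'eef_pos': array([ 0.25691945, -0.62366461,  0.2256476 ]), 'ee_rot': array([ 3.13996505e+00, -1.40850669e-04, -2.75087507e+00]), 'force': array([-0.75424108,  0.35795561,  0.34898936]), 'moment': array([-0.02167122, -0.01678404, -0.04159185]), 'gripper_force': 0.0, 'width': 0.08749302669146747}
scene 46.60485033051495 324.2034271637037 196.21738022354526 [[-0.8813, -0.4721, 0.0194, 0.48], [-0.3349, 0.5951, -0.7305, 0.216], [0.3333, -0.6504, -0.6826, 0.8416], [0.0, 0.0, 0.0, 1.0]]
top 49.07665417720798 326.08242570117005 201.68950612418388 [[0.0484, -0.9988, -0.005, -0.0304], [-0.9771, -0.0463, -0.2076, 0.553], [0.2071, 0.0149, -0.9782, 0.8264], [0.0, 0.0, 0.0, 1.0]]
```

View pics/scene0.png

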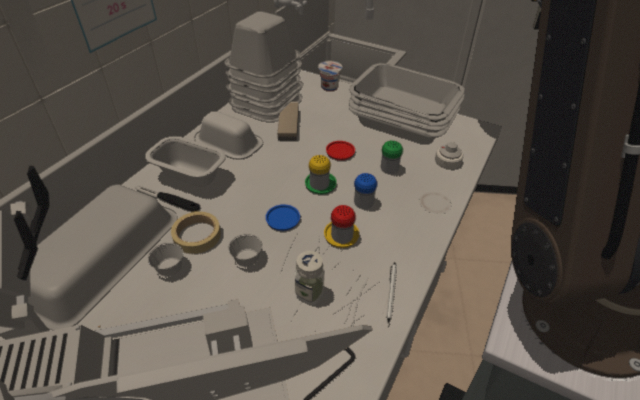

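View pics/top0.png

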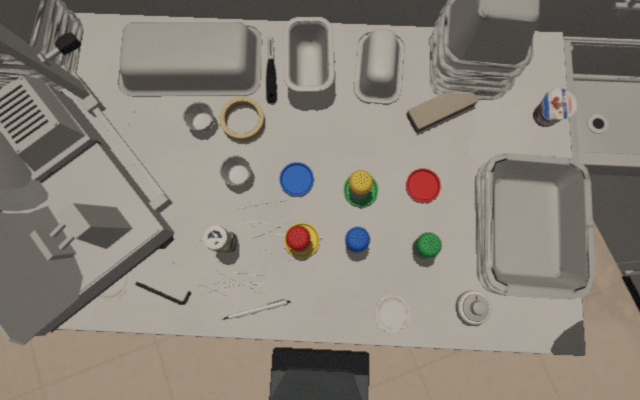

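The overview shows the red shaker in the yellow saucer (300,240 top) and the yellow one in green (360,187). Blue (358,240) and green (428,245) stand on the table, and the red saucer (423,185) and blue saucer (297,179) are empty.

```bash
python3 - <<'E'
import cv2
for n,(x0,x1,y0,y1) in {"top":(260,460,150,275),"scene":(250,450,125,265)}.items():
    im=cv2.imread(f"pics/{n}0.png")[y0:y1,x0:x1]
    cv2.imwrite(f"pics/{n}0c.png",cv2.resize(im,None,fx=4,fy=4,interpolation=cv2.INTER_CUBIC))
E
```

```text
(no output)
```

View pics/top0c.png

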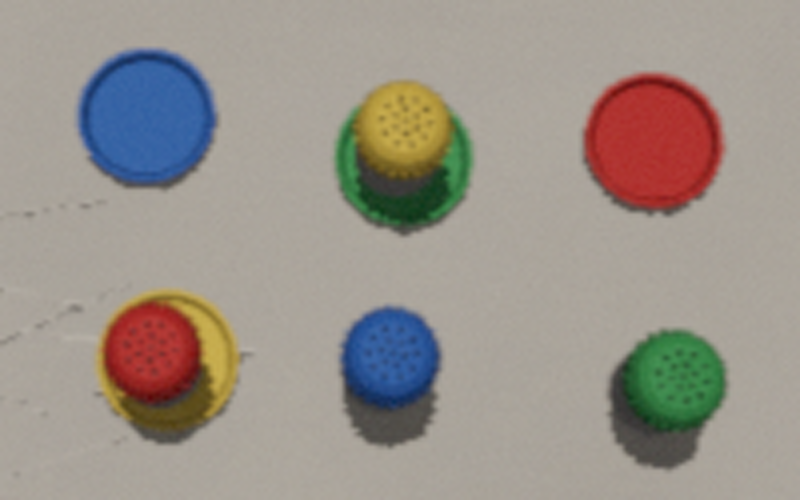

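View pics/scene0c.png

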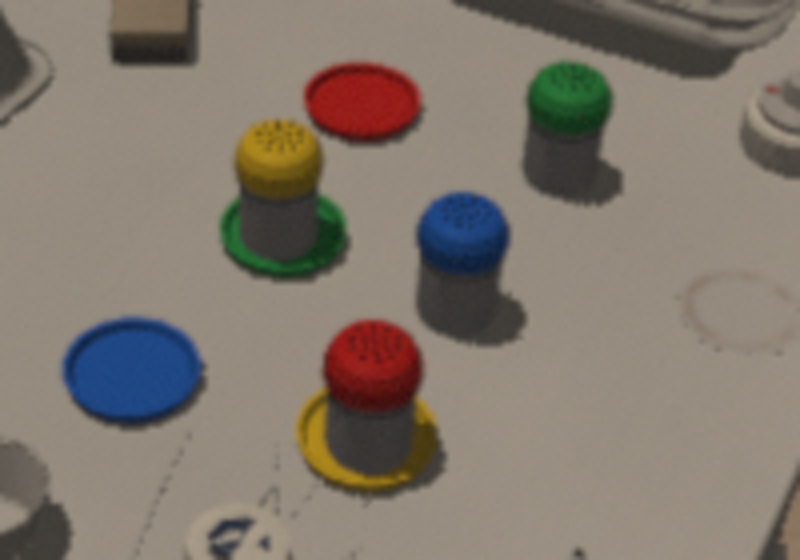

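```bash
cat > geo.py <<'E'
import json,numpy as np
def back(cam,u,v,z,c=None):
    c=c or json.load(open(cam+".json")); E=np.array(c["extrinsics"]); f=200/np.tan(np.radians(c["vfov"]/2))
    R,t=E[:3,:3],E[:3,3]; o=-R.T@t; d=R.T@np.array([(u-c["cx"])/f,(v-c["cy"])/f,1]); return o+d*(z-o[2])/d[2]
E
python3 - <<'E'
from geo import *
T={"sB":(147,117,.01),"sG":(404,160,.01),"sR":(653,142,.01),"sY":(168,361,.01),"yel":(404,129,.064),"red":(152,353,.064),"blu":(391,357,.06),"grn":(675,381,.06)}
S={"sB":(132,370,.008),"sG":(284,235,.008),"sR":(363,101,.008),"sY":(368,437,.008),"yel":(279,159,.064),"red":(373,365,.064),"blu":(463,234,.06),"grn":(568,99,.06)}
for k in T:
    u,v,z=T[k];a=back("top",(u+.5)/4-.5+260,(v+.5)/4-.5+150,z)
    u,v,z=S[k];b=back("scene",(u+.5)/4-.5+250,(v+.5)/4-.5+125,z)
    print(k,a.round(4)[:2],b.round(4)[:2], np.hypot(*a[:2]).round(3))
for k,p,z in(("jar",(214,236),.098),("cup",(238,172),.037),("cup2",(201,118),.037)):print(k,back("top",*p,z))
E
```

```text
sB [0.6111 0.0632] [0.6107 0.0659] 0.614
sG [ 0.5939 -0.0758] [ 0.5918 -0.0703] 0.599
sR [ 0.6101 -0.2088] [ 0.6093 -0.2071] 0.645
sY [0.48  0.044] [0.4783 0.0475] 0.482
yel [ 0.5968 -0.0718] [ 0.5955 -0.0693] 0.601
red [0.4771 0.0485] [0.4771 0.0499] 0.48
blu [ 0.4812 -0.0694] [ 0.4805 -0.0665] 0.486
grn [ 0.476  -0.2094] [ 0.4764 -0.2067] 0.52
jar [0.46883808 0.20459797 0.098     ]
cup [0.6131508  0.18429703 0.037     ]
cup2 [0.729898   0.27504127 0.037     ]
```

```bash
cat >> geo.py <<'E'
def to(p,*targets):
    from station import arm
    from scipy.spatial.transform import Rotation as Ro
    s=arm.get_state(); R=Ro.from_euler("xyz",s["ee_rot"]).as_matrix()
    for g in targets: print("units",(R.T@(np.array(g)-s["eef_pos"])/.25).round(3))
    # yaw correction to -135 deg, tool z
    print("t",round(s["t"],2),"pos",s["eef_pos"].round(4),"rpy",s["ee_rot"].round(3),"w",round(s["width"],4),"F",s["force"].round(1))
E
sed -i 's/def to(p,\*/def to(*/' geo.py
```

Call:
jog_arm(
  steps=[
    [[0, -0.2, 0.2, 0, 0, 0, -0.2], [0, -0.4, 0.45, 0, 0, 0, -0.4], [0, -0.6, 0.7, 0, 0, 0, -0.5], [0, -0.78, 0.91, 0, 0, 0, -0.5], [0, -0.78, 0.91, 0, 0, 0, -0.5], [0, -0.78, 0.91, 0, 0, 0, -0.5], [0, -0.78, 0.91, 0, 0, 0, -0.5], [0, -0.78, 0.91, 0, 0, 0, -0.5]],
  ],
  newtons=25,
)

```text
t: 0.9
eef_pos: [0.3514, -0.3384, 0.2269]
ee_rot: [-3.141, 0.0, -2.355]
force: [-0.6, -1.1, 0.3]
width: 0.0875
gripper_force: 0.0
```

```bash
python3 -c "
from geo import *
to((.477,.049,.2),(.477,.049,.12))"
```

```text
units [-1.452  0.738  0.107]
units [-1.452  0.738  0.427]
t 0.9 pos [ 0.3514 -0.3384  0.2269] rpy [-3.141  0.    -2.355] w 0.0875 F [-0.6 -1.1  0.3]
```

Call:
jog_arm(
  steps=[
    [[0, -0.2, 0.1, 0.0, 0, 0, 0], [0, -0.4, 0.2, 0.0, 0, 0, 0], [0, -0.6, 0.3, 0.0, 0, 0, 0], [0, -0.8, 0.4, 0.0, 0, 0, 0], [0, -0.95, 0.48, 0, 0, 0, 0], [0, -0.95, 0.48, 0, 0, 0, 0], [0, -0.95, 0.48, 0, 0, 0, 0]],
  ],
)

```text
t: 1.6
eef_pos: [0.4352, -0.0859, 0.2263]
ee_rot: [3.141, -0.0, -2.357]
force: [0.3, -0.4, -0.9]
width: 0.0877
gripper_force: 0.0
```

```bash
python3 -c "
from geo import *
to((.477,.049,.12),(.477,.049,.02))"
```

```text
units [-0.5    0.264  0.425]
units [-0.5    0.263  0.825]
t 1.6 pos [ 0.4352 -0.0859  0.2263] rpy [ 3.141 -0.    -2.357] w 0.0877 F [ 0.3 -0.4 -0.9]
```

Call:
jog_arm(
  steps=[
    [[0, -0.2, 0.1, 0.0, 0, 0, 0], [0, -0.38, 0.2, 0.1, 0, 0, 0], [0, -0.5, 0.265, 0.25, 0, 0, 0], [0, -0.5, 0.265, 0.42, 0, 0, 0], [0, -0.5, 0.265, 0.42, 0, 0, 0], [0, -0.5, 0.265, 0.42, 0, 0, 0]],
  ],
)

```text
t: 2.2
eef_pos: [0.4759, 0.0466, 0.121]
ee_rot: [3.141, -0.004, -2.359]
force: [-0.4, -0.3, 0.3]
width: 0.0877
gripper_force: 0.0
```

```bash
python3 -c "
from geo import *
from station import vision
import cv2
to((.477,.049,.021))
f=vision.grab_frame('wrist');cv2.imwrite('pics/w1.png',f['color'][:,:,::-1])"
```

```text
units [-0.011  0.003  0.4  ]
t 2.2 pos [0.4759 0.0466 0.121 ] rpy [ 3.141 -0.004 -2.359] w 0.0877 F [-0.4 -0.3  0.3]
```

View pics/w1.png

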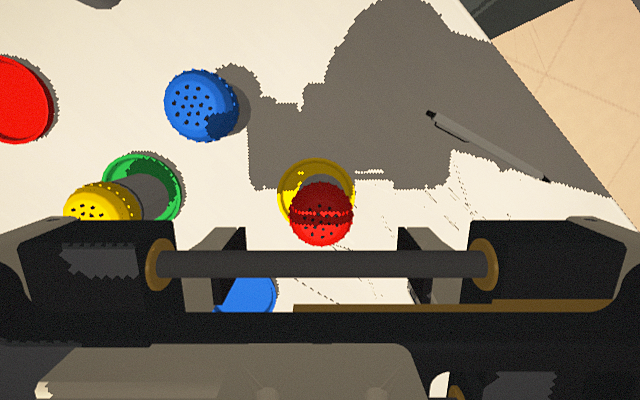

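The wrist view shows the red lid at (321,213), centred between the fingers (about 225 and 415). I'll descend and grip.

Call:
jog_arm(
  steps=[
    [[0, -0.01, 0, 0.15, 0, 0, 0], [0, -0.01, 0, 0.3, 0, 0, 0], [0, -0.01, 0, 0.4, 0, 0, 0], [0, -0.01, 0, 0.4, 0, 0, 0], [255, -0.01, 0, 0.4, 0, 0, 0], [255, -0.01, 0, 0.4, 0, 0, 0], [255, -0.01, 0, 0.4, 0, 0, 0], [255, -0.01, 0, 0.4, 0, 0, 0]],
  ],
)

```text
t: 3.05
eef_pos: [0.4787, 0.0504, 0.0228]
ee_rot: [-3.141, 0.002, -2.358]
force: [0.4, 0.3, -0.6]
width: 0.0612
gripper_force: 0.0
```

```bash
python3 -c "
from geo import *
to((.61,-.208,.12))"
```

```text
units [ 0.356 -1.103 -0.389]
t 3.05 pos [0.4787 0.0504 0.0228] rpy [-3.141e+00  2.000e-03 -2.358e+00] w 0.0612 F [ 0.4  0.3 -0.6]
```

Fingers are still closing. I'll let them finish, then lift.

Call:
jog_arm(
  steps=[
    [[255, 0, 0, 0, 0, 0, 0], [255, 0, 0, 0, 0, 0, 0], [255, 0, 0, 0, 0, 0, 0], [255, 0, 0, 0, 0, 0, 0]],
  ],
)

```text
t: 3.45
eef_pos: [0.4784, 0.0503, 0.022]
ee_rot: [-3.141, 0.001, -2.358]
force: [0.2, 0.2, 5.9]
width: 0.048
gripper_force: 25.0
```

Call:
jog_arm(
  steps=[
    [[255, 0, 0, -0.06, 0, 0, 0], [255, 0, 0, -0.15, 0, 0, 0], [255, 0, 0, -0.25, 0, 0, 0], [255, 0, 0, -0.35, 0, 0, 0], [255, 0, 0, -0.42, 0, 0, 0], [255, 0, 0, -0.45, 0, 0, 0], [255, 0, 0, -0.45, 0, 0, 0]],
  ],
)

```text
t: 4.15
eef_pos: [0.478, 0.0503, 0.1344]
ee_rot: [-3.142, 0.001, -2.358]
force: [0.5, 0.1, -1.9]
width: 0.0477
gripper_force: 25.0
```

```bash
python3 -c "
from geo import *
to((.61,-.208,.13))"
```

```text
units [ 0.355 -1.105  0.017]
t 4.15 pos [0.478  0.0503 0.1344] rpy [-3.142e+00  1.000e-03 -2.358e+00] w 0.0477 F [ 0.5  0.1 -1.9]
```

Call:
jog_arm(
  steps=[
    [[255, 0.02, -0.05, 0, 0, 0, 0], [255, 0.06, -0.18, 0, 0, 0, 0], [255, 0.11, -0.34, 0, 0, 0, 0], [255, 0.16, -0.5, 0, 0, 0, 0], [255, 0.21, -0.66, 0, 0, 0, 0], [255, 0.26, -0.8, 0, 0, 0, 0], [255, 0.29, -0.9, 0, 0, 0, 0], [255, 0.31, -0.95, 0, 0, 0, 0]],
  ],
)

```text
t: 4.95
eef_pos: [0.5903, -0.1748, 0.1315]
ee_rot: [3.139, -0.002, -2.36]
force: [-0.2, 0.6, -2.7]
width: 0.0477
gripper_force: 25.0
```

```bash
python3 -c "
from geo import *
to((.61,-.208,.05))"
```

```text
units [ 0.037 -0.151  0.326]
t 4.95 pos [ 0.5903 -0.1748  0.1315] rpy [ 3.139e+00 -2.000e-03 -2.360e+00] w 0.0477 F [-0.2  0.6 -2.7]
```

Call:
jog_arm(
  steps=[
    [[255, 0.02, -0.08, 0, 0, 0, 0], [255, 0.037, -0.145, 0.05, 0, 0, 0], [255, 0.037, -0.145, 0.15, 0, 0, 0], [255, 0.037, -0.145, 0.25, 0, 0, 0], [255, 0.037, -0.145, 0.31, 0, 0, 0], [255, 0.037, -0.145, 0.32, 0, 0, 0], [255, 0.037, -0.145, 0.32, 0, 0, 0]],
  ],
)

```text
t: 5.65
eef_pos: [0.609, -0.2047, 0.053]
ee_rot: [3.14, -0.001, -2.358]
force: [0.0, -0.8, -1.7]
width: 0.0481
gripper_force: 25.0
```

```bash
python3 -c "
from geo import *
from station import vision
import cv2
to((.61,-.208,.0235))
a=vision.grab_frame('scene')['color'][90:230,270:430,::-1];b=vision.grab_frame('top')['color'][120:260,350:510,::-1]
cv2.imwrite('pics/c2.png',cv2.resize(np.hstack([a,b]),None,fx=2.5,fy=2.5,interpolation=2))"
```

```text
units [ 0.006 -0.012  0.118]
t 5.65 pos [ 0.609  -0.2047  0.053 ] rpy [ 3.140e+00 -1.000e-03 -2.358e+00] w 0.0481 F [ 0.  -0.8 -1.7]
```

View pics/c2.png

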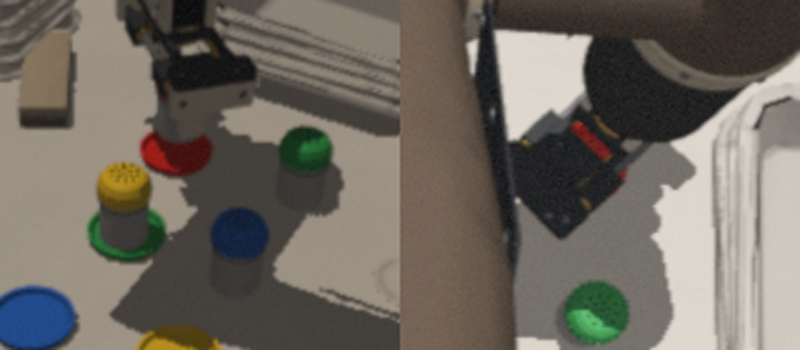

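The red shaker hangs upright just above the red saucer (scene crop about (180,145)), and the gripper body is clear of the rack. I'll lower it.

Call:
jog_arm(
  steps=[
    [[255, 0.005, -0.012, 0.05, 0, 0, 0], [255, 0.005, -0.012, 0.09, 0, 0, 0], [255, 0.005, -0.012, 0.11, 0, 0, 0], [255, 0.005, -0.012, 0.12, 0, 0, 0], [255, 0.005, -0.012, 0.124, 0, 0, 0], [255, 0.005, -0.012, 0.124, 0, 0, 0]],
  ],
)

```text
t: 6.35
eef_pos: [0.6109, -0.2081, 0.023]
ee_rot: [-3.142, -0.0, -2.358]
force: [-0.2, 1.0, -2.2]
width: 0.0477
gripper_force: 25.0
```

Call:
jog_arm(
  steps=[
    [[255, 0, 0, 0.004, 0, 0, 0], [255, 0, 0, 0.006, 0, 0, 0], [255, 0, 0, 0.006, 0, 0, 0]],
  ],
)

```text
t: 6.65
eef_pos: [0.6112, -0.2081, 0.0221]
ee_rot: [-3.141, 0.0, -2.358]
force: [0.7, -0.3, 1.3]
width: 0.0481
gripper_force: 25.0
```

Contact: the force went from -2.2 to +1.3 N. I'll open and rise.

Call:
jog_arm(
  steps=[
    [[0, 0, 0, 0, 0, 0, 0], [0, 0, 0, 0, 0, 0, 0], [0, 0, 0, 0, 0, 0, 0], [0, 0, 0, 0, 0, 0, 0], [0, 0, 0, 0, 0, 0, 0], [0, 0, 0, 0, 0, 0, 0], [0, 0, 0, -0.1, 0, 0, 0], [0, 0, 0, -0.2, 0, 0, 0]],
  ],
)

```text
t: 7.45
eef_pos: [0.6101, -0.2081, 0.0712]
ee_rot: [3.14, -0.002, -2.358]
force: [0.5, -0.6, 0.7]
width: 0.0874
gripper_force: 0.0
```

Call:
jog_arm(
  steps=[
    [[0, 0, 0, -0.1, 0, 0, 0], [0, 0, 0, -0.25, 0, 0, 0], [0, 0, 0, -0.3, 0, 0, 0], [0, 0, 0, -0.3, 0, 0, 0]],
  ],
)

```text
t: 7.85
eef_pos: [0.6123, -0.2083, 0.1493]
ee_rot: [-3.138, 0.003, -2.358]
force: [0.1, 0.8, -0.2]
width: 0.0872
gripper_force: 0.0
```

```bash
python3 -c "
from geo import *
to((.596,-.0705,.13),(.596,-.0705,.022))"
```

```text
units [-0.343  0.437  0.077]
units [-0.341  0.438  0.509]
t 7.85 pos [ 0.6123 -0.2083  0.1493] rpy [-3.138e+00  3.000e-03 -2.358e+00] w 0.0872 F [ 0.1  0.8 -0.2]
```

Call:
jog_arm(
  steps=[
    [[0, -0.12, 0.15, 0, 0, 0, 0], [0, -0.24, 0.3, 0, 0, 0, 0], [0, -0.342, 0.437, 0.02, 0, 0, 0], [0, -0.342, 0.437, 0.15, 0, 0, 0], [0, -0.342, 0.437, 0.3, 0, 0, 0], [0, -0.342, 0.437, 0.42, 0, 0, 0], [0, -0.342, 0.437, 0.505, 0, 0, 0], [0, -0.342, 0.437, 0.505, 0, 0, 0]],
  ],
)

```text
t: 8.65
eef_pos: [0.591, -0.0707, 0.016]
ee_rot: [3.137, -0.006, -2.359]
force: [-0.3, -0.5, -0.3]
width: 0.0878
gripper_force: 0.0
```

Call:
jog_arm(
  steps=[
    [[255, 0, 0, 0, 0, 0, 0], [255, 0, 0, 0, 0, 0, 0], [255, 0, 0, 0, 0, 0, 0], [255, 0, 0, 0, 0, 0, 0], [255, 0, 0, 0, 0, 0, 0], [255, 0, 0, 0, 0, 0, 0], [255, 0, 0, 0, 0, 0, 0]],
  ],
)

```text
t: 9.35
eef_pos: [0.5949, -0.0703, 0.0209]
ee_rot: [-3.141, 0.001, -2.358]
force: [-0.1, -1.2, 4.4]
width: 0.0477
gripper_force: 24.8
```

Call:
jog_arm(
  steps=[
    [[255, 0, 0, -0.06, 0, 0, 0], [255, 0, 0, -0.15, 0, 0, 0], [255, 0, 0, -0.25, 0, 0, 0], [255, 0, 0, -0.35, 0, 0, 0], [255, 0, 0, -0.42, 0, 0, 0], [255, 0, 0, -0.45, 0, 0, 0], [255, 0, 0, -0.45, 0, 0, 0]],
  ],
)

```text
t: 10.05
eef_pos: [0.5945, -0.0702, 0.1333]
ee_rot: [-3.141, 0.001, -2.358]
force: [0.1, -0.1, -2.4]
width: 0.048
gripper_force: 24.9
```

```bash
python3 -c "
from geo import *
to((.479,.046,.13),(.479,.046,.05))"
```

```text
units [-0.001  0.655  0.013]
units [-0.     0.656  0.333]
t 10.05 pos [ 0.5945 -0.0702  0.1333] rpy [-3.141e+00  1.000e-03 -2.358e+00] w 0.048 F [ 0.1 -0.1 -2.4]
```

Call:
jog_arm(
  steps=[
    [[255, 0, 0.05, 0, 0, 0, 0], [255, 0, 0.17, 0, 0, 0, 0], [255, 0, 0.31, 0, 0, 0, 0], [255, 0, 0.45, 0, 0, 0, 0], [255, 0, 0.57, 0, 0, 0, 0], [255, 0, 0.64, 0, 0, 0, 0], [255, 0, 0.655, 0, 0, 0, 0], [255, 0, 0.655, 0.05, 0, 0, 0]],
  ],
)

```text
t: 10.85
eef_pos: [0.4788, 0.0465, 0.1208]
ee_rot: [-3.141, 0.002, -2.356]
force: [1.1, 1.0, -1.2]
width: 0.048
gripper_force: 24.9
```

```bash
python3 -c "
from geo import *
to((.479,.046,.028))"
```

```text
units [ 0.001 -0.002  0.371]
t 10.85 pos [0.4788 0.0465 0.1208] rpy [-3.141e+00  2.000e-03 -2.356e+00] w 0.048 F [ 1.1  1.  -1.2]
```

Call:
jog_arm(
  steps=[
    [[255, 0, 0, 0.1, 0, 0, 0], [255, 0, 0, 0.2, 0, 0, 0], [255, 0, 0, 0.29, 0, 0, 0], [255, 0, 0, 0.35, 0, 0, 0], [255, 0, 0, 0.38, 0, 0, 0], [255, 0, 0, 0.392, 0, 0, 0], [255, 0, 0, 0.398, 0, 0, 0], [255, 0, 0, 0.398, 0, 0, 0]],
  ],
)

```text
t: 11.65
eef_pos: [0.4791, 0.0457, 0.0213]
ee_rot: [-3.141, 0.001, -2.358]
force: [0.5, 1.2, -2.2]
width: 0.0479
gripper_force: 24.9
```

Call:
jog_arm(
  steps=[
    [[255, 0, 0, 0.004, 0, 0, 0], [255, 0, 0, 0.006, 0, 0, 0], [255, 0, 0, 0.006, 0, 0, 0]],
  ],
)

```text
t: 11.95
eef_pos: [0.4797, 0.0461, 0.0208]
ee_rot: [-3.141, 0.002, -2.357]
force: [-3.8, -0.5, 10.0]
width: 0.0478
gripper_force: 24.8
```

Call:
jog_arm(
  steps=[
    [[0, 0, 0, 0, 0, 0, 0], [0, 0, 0, 0, 0, 0, 0], [0, 0, 0, 0, 0, 0, 0], [0, 0, 0, 0, 0, 0, 0], [0, 0, 0, 0, 0, 0, 0], [0, 0, 0, 0, 0, 0, 0], [0, 0, 0, -0.1, 0, 0, 0], [0, 0, 0, -0.2, 0, 0, 0]],
  ],
)

```text
t: 12.75
eef_pos: [0.4781, 0.0453, 0.0692]
ee_rot: [3.141, -0.002, -2.358]
force: [1.4, 0.1, 0.5]
width: 0.0876
gripper_force: 0.0
```

Call:
jog_arm(
  steps=[
    [[0, 0, 0, -0.1, 0, 0, 0], [0, 0, 0, -0.25, 0, 0, 0], [0, 0, 0, -0.3, 0, 0, 0], [0, 0, 0, -0.3, 0, 0, 0]],
  ],
)

```text
t: 13.15
eef_pos: [0.48, 0.0462, 0.1466]
ee_rot: [-3.14, 0.004, -2.358]
force: [0.0, 0.5, -0.8]
width: 0.0877
gripper_force: 0.0
```

```bash
python3 -c "
from geo import *
to((.4765,-.208,.13),(.4765,-.208,.017))
from station import vision
import cv2
a=vision.grab_frame('scene')['color'][120:280,250:450,::-1]
cv2.imwrite('pics/c3.png',cv2.resize(a,None,fx=3,fy=3,interpolation=2))"
```

```text
units [ 0.728 -0.71   0.064]
units [ 0.73  -0.709  0.516]
t 13.15 pos [0.48   0.0462 0.1466] rpy [-3.14   0.004 -2.358] w 0.0877 F [ 0.   0.5 -0.8]
```

View pics/c3.png

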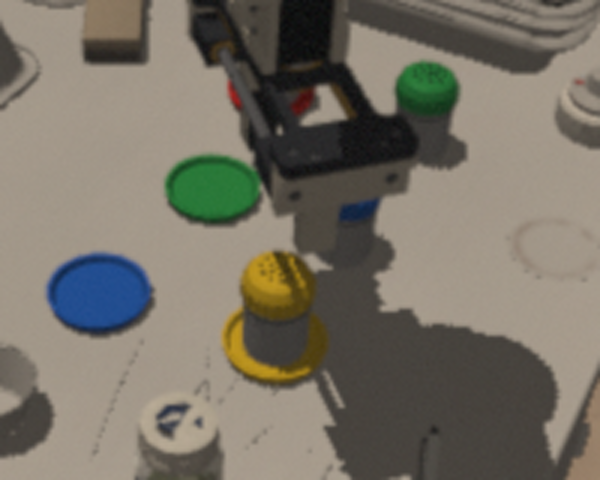

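Yellow stands upright in the yellow saucer (275,310), and the green saucer is free. Next is the green shaker.

Call:
jog_arm(
  steps=[
    [[0, 0.12, -0.12, 0, 0, 0, 0], [0, 0.25, -0.25, 0, 0, 0, 0], [0, 0.38, -0.38, 0, 0, 0, 0], [0, 0.5, -0.5, 0, 0, 0, 0], [0, 0.62, -0.62, 0, 0, 0, 0], [0, 0.73, -0.71, 0, 0, 0, 0], [0, 0.73, -0.71, 0.05, 0, 0, 0], [0, 0.73, -0.71, 0.15, 0, 0, 0]],
  ],
)

```text
t: 14.0
eef_pos: [0.4749, -0.21, 0.1063]
ee_rot: [-3.141, 0.001, -2.361]
force: [-0.7, 0.2, 0.3]
width: 0.0876
gripper_force: 0.0
```

```bash
python3 -c "
from geo import *
to((.4765,-.208,.017))"
```

```text
units [-0.01   0.002  0.357]
t 14.0 pos [ 0.4749 -0.21    0.1063] rpy [-3.141e+00  1.000e-03 -2.361e+00] w 0.0876 F [-0.7  0.2  0.3]
```

Call:
jog_arm(
  steps=[
    [[0, 0, 0, 0.12, 0, 0, 0], [0, 0, 0, 0.22, 0, 0, 0], [0, 0, 0, 0.3, 0, 0, 0], [0, 0, 0, 0.345, 0, 0, 0], [0, 0, 0, 0.355, 0, 0, 0], [255, 0, 0, 0.355, 0, 0, 0], [255, 0, 0, 0.355, 0, 0, 0], [255, 0, 0, 0.355, 0, 0, 0]],
  ],
)

```text
t: 14.8
eef_pos: [0.4754, -0.2089, 0.019]
ee_rot: [-3.14, 0.001, -2.358]
force: [-0.2, -0.1, -0.1]
width: 0.0693
gripper_force: 0.0
```

Call:
jog_arm(
  steps=[
    [[255, 0, 0, 0, 0, 0, 0], [255, 0, 0, 0, 0, 0, 0], [255, 0, 0, 0, 0, 0, 0], [255, 0, 0, 0, 0, 0, 0], [255, 0, 0, 0, 0, 0, 0]],
  ],
)

```text
t: 15.3
eef_pos: [0.4753, -0.209, 0.0184]
ee_rot: [-3.141, 0.001, -2.358]
force: [0.7, -0.5, 3.5]
width: 0.048
gripper_force: 25.0
```

Call:
jog_arm(
  steps=[
    [[255, 0, 0, -0.06, 0, 0, 0], [255, 0, 0, -0.15, 0, 0, 0], [255, 0, 0, -0.25, 0, 0, 0], [255, 0, 0, -0.35, 0, 0, 0], [255, 0, 0, -0.43, 0, 0, 0], [255, 0, 0, -0.46, 0, 0, 0], [255, 0, 0, -0.46, 0, 0, 0]],
  ],
)

```text
t: 16.0
eef_pos: [0.4749, -0.2088, 0.1335]
ee_rot: [-3.141, 0.001, -2.358]
force: [0.4, 0.7, -1.6]
width: 0.0481
gripper_force: 25.0
```

```bash
python3 -c "
from geo import *
to((.593,-.0735,.13),(.593,-.0735,.0225))"
```

```text
units [-0.717  0.05   0.015]
units [-0.716  0.05   0.445]
t 16.0 pos [ 0.4749 -0.2088  0.1335] rpy [-3.141e+00  1.000e-03 -2.358e+00] w 0.0481 F [ 0.4  0.7 -1.6]
```

Call:
jog_arm(
  steps=[
    [[255, -0.05, 0, 0, 0, 0, 0], [255, -0.17, 0.01, 0, 0, 0, 0], [255, -0.31, 0.02, 0, 0, 0, 0], [255, -0.45, 0.03, 0, 0, 0, 0], [255, -0.58, 0.04, 0, 0, 0, 0], [255, -0.68, 0.05, 0, 0, 0, 0], [255, -0.715, 0.05, 0, 0, 0, 0], [255, -0.715, 0.05, 0.05, 0, 0, 0]],
  ],
)

```text
t: 16.8
eef_pos: [0.594, -0.0728, 0.1205]
ee_rot: [-3.141, 0.001, -2.356]
force: [0.7, -0.1, -0.6]
width: 0.0483
gripper_force: 25.0
```

```bash
python3 -c "
from geo import *
to((.593,-.0735,.0222))"
```

```text
units [0.005 0.001 0.393]
t 16.8 pos [ 0.594  -0.0728  0.1205] rpy [-3.141e+00  1.000e-03 -2.356e+00] w 0.0483 F [ 0.7 -0.1 -0.6]
```

Call:
jog_arm(
  steps=[
    [[255, 0, 0, 0.1, 0, 0, 0], [255, 0, 0, 0.2, 0, 0, 0], [255, 0, 0, 0.29, 0, 0, 0], [255, 0, 0, 0.35, 0, 0, 0], [255, 0, 0, 0.378, 0, 0, 0], [255, 0, 0, 0.388, 0, 0, 0], [255, 0, 0, 0.392, 0, 0, 0], [255, 0, 0, 0.394, 0, 0, 0]],
  ],
)

```text
t: 17.6
eef_pos: [0.5931, -0.0739, 0.0227]
ee_rot: [-3.141, 0.001, -2.358]
force: [0.1, -0.1, -2.0]
width: 0.0482
gripper_force: 25.0
```

Call:
jog_arm(
  steps=[
    [[255, 0, 0, 0.003, 0, 0, 0], [255, 0, 0, 0.003, 0, 0, 0]],
  ],
)

```text
t: 17.8
eef_pos: [0.5933, -0.0739, 0.0225]
ee_rot: [-3.14, 0.001, -2.358]
force: [-0.2, -1.2, 4.3]
width: 0.0482
gripper_force: 25.0
```

Call:
jog_arm(
  steps=[
    [[0, 0, 0, 0, 0, 0, 0], [0, 0, 0, 0, 0, 0, 0], [0, 0, 0, 0, 0, 0, 0], [0, 0, 0, 0, 0, 0, 0], [0, 0, 0, 0, 0, 0, 0], [0, 0, 0, 0, 0, 0, 0], [0, 0, 0, -0.1, 0, 0, 0], [0, 0, 0, -0.2, 0, 0, 0]],
  ],
)

```text
t: 18.6
eef_pos: [0.5918, -0.074, 0.071]
ee_rot: [3.14, -0.002, -2.358]
force: [-0.5, -0.4, 0.2]
width: 0.0875
gripper_force: 0.0
```

Call:
jog_arm(
  steps=[
    [[0, 0, 0, -0.1, 0, 0, 0], [0, 0, 0, -0.25, 0, 0, 0], [0, 0, 0, -0.3, 0, 0, 0], [0, 0, 0, -0.3, 0, 0, 0]],
  ],
)

```text
t: 19.0
eef_pos: [0.594, -0.0737, 0.1489]
ee_rot: [-3.139, 0.004, -2.358]
force: [0.1, 0.2, -0.9]
width: 0.0878
gripper_force: 0.0
```

```bash
python3 -c "
from geo import *
to((.481,-.068,.13),(.481,-.068,.017))"
```

```text
units [0.304 0.335 0.073]
units [0.306 0.337 0.525]
t 19.0 pos [ 0.594  -0.0737  0.1489] rpy [-3.139  0.004 -2.358] w 0.0878 F [ 0.1  0.2 -0.9]
```

Call:
jog_arm(
  steps=[
    [[0, 0.1, 0.11, 0, 0, 0, 0], [0, 0.2, 0.22, 0, 0, 0, 0], [0, 0.305, 0.335, 0, 0, 0, 0], [0, 0.305, 0.335, 0.1, 0, 0, 0], [0, 0.305, 0.335, 0.22, 0, 0, 0], [0, 0.305, 0.335, 0.34, 0, 0, 0], [0, 0.305, 0.335, 0.44, 0, 0, 0], [0, 0.305, 0.335, 0.5, 0, 0, 0]],
  ],
)

```text
t: 19.8
eef_pos: [0.4773, -0.0687, 0.0185]
ee_rot: [3.139, -0.003, -2.359]
force: [0.2, -0.5, 0.1]
width: 0.0876
gripper_force: 0.0
```

```bash
python3 -c "
from geo import *
to((.481,-.068,.018))"
```

```text
units [-0.012 -0.008  0.002]
t 19.8 pos [ 0.4773 -0.0687  0.0185] rpy [ 3.139e+00 -3.000e-03 -2.359e+00] w 0.0876 F [ 0.2 -0.5  0.1]
```

Call:
jog_arm(
  steps=[
    [[0, 0, 0, 0.01, 0, 0, 0], [255, 0, 0, 0.015, 0, 0, 0], [255, 0, 0, 0.015, 0, 0, 0], [255, 0, 0, 0.015, 0, 0, 0], [255, 0, 0, 0.015, 0, 0, 0], [255, 0, 0, 0.015, 0, 0, 0], [255, 0, 0, 0.015, 0, 0, 0], [255, 0, 0, 0.015, 0, 0, 0]],
  ],
)

```text
t: 20.6
eef_pos: [0.4799, -0.0683, 0.018]
ee_rot: [-3.141, 0.001, -2.358]
force: [0.2, -0.6, 2.6]
width: 0.0481
gripper_force: 25.0
```

Gripped. I'll lift, then head for the blue saucer at (0.611, 0.064).

Call:
jog_arm(
  steps=[
    [[255, 0, 0, -0.06, 0, 0, 0], [255, 0, 0, -0.15, 0, 0, 0], [255, 0, 0, -0.25, 0, 0, 0], [255, 0, 0, -0.35, 0, 0, 0], [255, 0, 0, -0.43, 0, 0, 0], [255, 0, 0, -0.46, 0, 0, 0], [255, 0, 0, -0.46, 0, 0, 0]],
  ],
)

```text
t: 21.3
eef_pos: [0.4797, -0.0682, 0.1331]
ee_rot: [-3.141, 0.001, -2.358]
force: [0.3, -0.1, -1.3]
width: 0.0482
gripper_force: 25.0
```

```bash
python3 -c "
from geo import *
to((.611,.0645,.13),(.611,.0645,.022))"
```

```text
units [-0.747  0.005  0.013]
units [-0.746  0.006  0.445]
t 21.3 pos [ 0.4797 -0.0682  0.1331] rpy [-3.141e+00  1.000e-03 -2.358e+00] w 0.0482 F [ 0.3 -0.1 -1.3]
```

Call:
jog_arm(
  steps=[
    [[255, -0.05, 0, 0, 0, 0, 0], [255, -0.17, 0, 0, 0, 0, 0], [255, -0.31, 0, 0, 0, 0, 0], [255, -0.45, 0, 0, 0, 0, 0], [255, -0.59, 0.005, 0, 0, 0, 0], [255, -0.7, 0.005, 0, 0, 0, 0], [255, -0.745, 0.005, 0, 0, 0, 0], [255, -0.745, 0.005, 0.05, 0, 0, 0]],
  ],
)

```text
t: 22.1
eef_pos: [0.612, 0.0655, 0.1192]
ee_rot: [-3.141, 0.0, -2.357]
force: [-0.6, -1.5, -1.6]
width: 0.0478
gripper_force: 25.0
```

```bash
python3 -c "
from geo import *
to((.611,.0645,.022))"
```

```text
units [0.006 0.    0.389]
t 22.1 pos [0.612  0.0655 0.1192] rpy [-3.141  0.    -2.357] w 0.0478 F [-0.6 -1.5 -1.6]
```

Call:
jog_arm(
  steps=[
    [[255, 0, 0, 0.1, 0, 0, 0], [255, 0, 0, 0.2, 0, 0, 0], [255, 0, 0, 0.29, 0, 0, 0], [255, 0, 0, 0.35, 0, 0, 0], [255, 0, 0, 0.376, 0, 0, 0], [255, 0, 0, 0.386, 0, 0, 0], [255, 0, 0, 0.39, 0, 0, 0], [255, 0, 0, 0.39, 0, 0, 0]],
  ],
)

```text
t: 22.9
eef_pos: [0.6108, 0.064, 0.0231]
ee_rot: [-3.141, 0.001, -2.358]
force: [-0.1, -0.4, -1.0]
width: 0.0481
gripper_force: 25.0
```

Call:
jog_arm(
  steps=[
    [[255, 0, 0, 0.004, 0, 0, 0], [255, 0, 0, 0.006, 0, 0, 0], [255, 0, 0, 0.006, 0, 0, 0]],
  ],
)

```text
t: 23.2
eef_pos: [0.6111, 0.0642, 0.022]
ee_rot: [-3.141, 0.001, -2.358]
force: [-0.7, 0.8, 4.3]
width: 0.0485
gripper_force: 25.0
```

Call:
jog_arm(
  steps=[
    [[0, 0, 0, 0, 0, 0, 0], [0, 0, 0, 0, 0, 0, 0], [0, 0, 0, 0, 0, 0, 0], [0, 0, 0, 0, 0, 0, 0], [0, 0, 0, 0, 0, 0, 0], [0, 0, 0, 0, 0, 0, 0], [0, 0, 0, -0.1, 0, 0, 0], [0, 0, 0, -0.2, 0, 0, 0]],
  ],
)

```text
t: 24.0
eef_pos: [0.6098, 0.0637, 0.0708]
ee_rot: [3.141, -0.002, -2.358]
force: [1.6, 0.6, 0.9]
width: 0.0873
gripper_force: 0.0
```

Call:
jog_arm(
  steps=[
    [[0, 0, 0, -0.15, 0, 0, 0], [0, 0, 0, -0.3, 0, 0, 0], [0, 0, 0, -0.45, 0, 0, 0], [0, 0, 0, -0.6, 0, 0, 0], [0, 0, 0, -0.6, 0, 0, 0]],
  ],
)

```text
t: 24.5
eef_pos: [0.6133, 0.0644, 0.2274]
ee_rot: [-3.137, 0.008, -2.357]
force: [0.3, 0.4, -0.5]
width: 0.0877
gripper_force: 0.0
```

Call:
jog_arm(
  steps=[
    [[0, 0.15, -0.1, 0, 0, 0, 0], [0, 0.3, -0.2, 0, 0, 0, 0], [0, 0.45, -0.3, 0, 0, 0, 0], [0, 0.6, -0.4, 0, 0, 0, 0], [0, 0.75, -0.5, 0, 0, 0, 0], [0, 0.9, -0.6, 0, 0, 0, 0], [0, 0.95, -0.64, 0, 0, 0, 0], [0, 0.95, -0.64, 0, 0, 0, 0]],
  ],
)

```text
t: 25.3
eef_pos: [0.5544, -0.2191, 0.2205]
ee_rot: [3.141, -0.0, -2.361]
force: [-0.5, 0.3, -0.3]
width: 0.0875
gripper_force: 0.0
```

```bash
python3 -c "
from geo import *
to()
from station import vision
import cv2
a=vision.grab_frame('scene')['color'][100:300,220:460,::-1];b=vision.grab_frame('top')['color'][130:290,200:470,::-1]
a=cv2.resize(a,(480,400),interpolation=2);b=cv2.resize(b,(320*800//480*0+675,400),interpolation=2)
cv2.imwrite('pics/f1.png',a);cv2.imwrite('pics/f2.png',b)"
```

```text
t 25.3 pos [ 0.5544 -0.2191  0.2205] rpy [ 3.141 -0.    -2.361] w 0.0875 F [-0.5  0.3 -0.3]
```

View pics/f1.png

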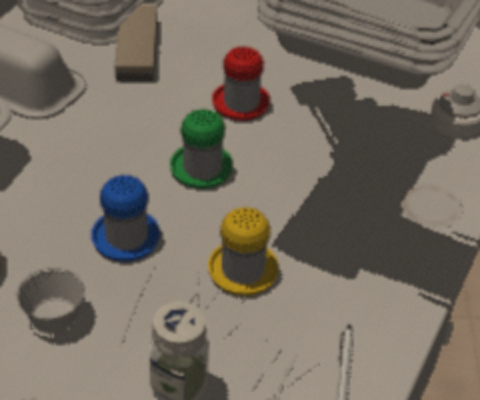

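View pics/f2.png

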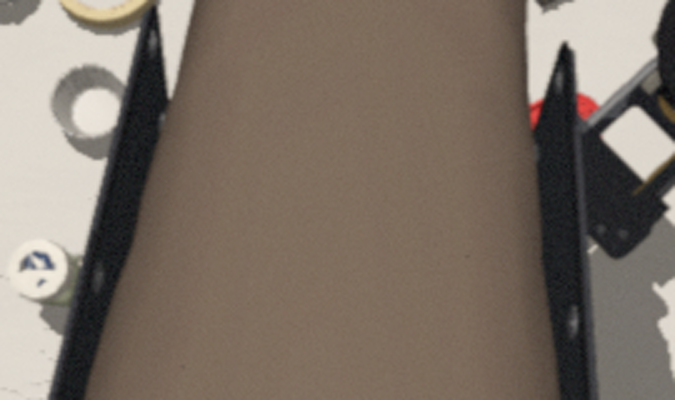

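The scene view shows all four shakers upright and centred in their matching saucers: red (242,82), green (203,150), blue (125,213) and yellow (245,248). The jar and cup are where they stood and the arm is clear, so I'm handing in.

```bash
python3 -c "
from station import arm
print(arm.job_done())"
```

```text
the job is handed in; nothing more can be done
None
```

The job is handed in at about 25 s: all four shakers stand upright in the saucers matching their lids, the jar and cup are where they were, and the arm is clear.

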